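Find the pitch leaf for the candle-stand spindle

ROBOT

A 6-joint arm with a two-finger parallel gripper is mounted at the origin on the work surface. World frame = base frame: x ahead of the robot, y to its left, z up, the work surface at z = 0. Lengths are in m, angles in rad, forces in N, time in s.
With the tool pointing down it reaches from about 0.375 to 0.925 m from the base axis. Payload 5.7 kg.
Tool frame: the origin (TCP) lies on the mounting face of the last link; the fingertips stand 173 mm ahead of it and the grasp point (between the pads) lies 155 mm ahead of it; y points along the fingers, z is the direction in which the jaws open and shut, and the axes are right-handed (so a half turn about y gives the same grasp; the last joint's range is limited). The gripper opens to 85 mm and grips with 20 to 120 N. Pads are 22 mm wide; open, the fingers measure 114 mm over their backs; the gripper's body (76 mm by 85 mm) begins 54 mm behind the grasp point. The pads swing forward as they close: fully open they stand 13 mm farther back than shut.
Start: joints at [-1.387, 0.359, 1.51, -0, 1.272, -0.115], TCP at [0.177, -0.573, 0.405] pointing down, gripper open.
Joint ranges: [-2.97, 2.97], [-1.01, 2.36], [0.21, 2.38], [-0.96, 4.11], [0.2, 2.71], [-2.98, 2.98]. Speed limits (rad/s): [2.39, 2.39, 3.14, 3.14, 3.14, 3.14].

INTERFACE

Orientations are given as a unit quaternion [w, x, y, z].
In Python, from rig import robot gives the robot as it stands.
- The arm moves only by the shell command python3 -m handwheel 'ROWS' [FORCE]. ROWS is JSON, one flat list of numbers, 7 for each row, row after row: the finger opening in m, from 0 to 0.0854, then the shift along the tool's x, y, z in m, then the turn, a rotation vector about the tool's x, y, z in rad. A call has 1 to 20 rows; each row is the pose to reach, as a shift and turn from the pose measured when the call began, along the tool's axes at that moment; what a row does not reach only later rows make up. A row lasts 1/10 s, in which the tool goes at most 50 mm and 8.59 degrees, less where a joint would pass 70% of its speed; a pose out of reach is approached as far as the arm can. A call with a gripper value outside its range is refused whole. The fingers move at their own pace and stop on an object; FORCE is the grip in N (left out, the last holds). Time passes only in rows, so rows that repeat a pose let the fingers close. It gives the time, the measured TCP pose, the force and the opening at its end, in the units of the state.
- robot.sense(): the state, without advancing time (a new reading comes with each control period).
- robot.grab_frame(name): name is "side" or "top"; returns a dict with "color" (480x640x3 uint8, red, green, blue), "mtx" (3x3 intrinsics, pixels), "D" ([k1, k2, p1, p2, k3] as OpenCV has them; the pictures are not rectified), "R" (3x3) and "t" (3): a world point X has camera coordinates R X + t. Camera axes: x right, y down, z forward; pixel columns grow to the right and rows downward; lengths in m; the calibration is good to about 2 mm. A picture is of the moment at which its call begins. There is no depth.
- robot.finish_job(): hands the job in, once; it reports no verdict.
The state is a dict: "time": time; "joint_pos": joint angles; "qd": joint speeds; "effort": joint torques, N m; "position": TCP position; "ee_rot": TCP orientation; "wrist_force": force on the tool from outside, world axes, zero at the start; "wrist_torque": the same for the moment, N m; "finger_gap": finger opening in m.
Only numpy, scipy, OpenCV 4.12 (cv2) and the standard library are available. Lean on these libraries where they do the work, as an engineer would, in place of code of your own. Each camera call takes 0.05 s, during which the arm holds its last target. There are 200 camera calls.

TASK

The comb leaf lying at the spindle was the last one tried and does not fit: its teeth ride on the crests of the thread. Take it off and lay it flat on the stand's cork pad, then pick from the two leaves on the bench the one whose teeth match the thread, mesh it fully home against the spindle and leave it lying flat on the wooden ledge, released. Leave the third leaf where it lies.

Things in the scene. Friction and masses are not known exactly. Their poses are not given: they have to be found in the camera images.
- stand: Fixed stand holding a level steel spindle of a candle rack. Origin on the bench, -x side towards the robot, y along the spindle. Spindle axis at x = 30, z = 50 mm; diameter 56 mm over crests, 36 at root; pitch 20 mm; its end blocks stand at y = +-100 to 122 mm, 80 mm high. In front of it a wooden ledge: x -75 to 0, y -85 to 85 mm, top at z = 46 mm.
- home (a point): Point on the ledge's level (z = 46 mm), axes as the stand's, where the origin of a fitting leaf comes to lie when fully home: tips 10 mm past the crests, front edge on the crests. Grooves on this side lie at y = +-10, +-30, +-50 mm from it (mouth 14 mm, root 8 mm wide), crests at 0, +-20, +-40 mm.
- pad (a point): Centre of the top of the empty cork pad, on the stand's base plate to the +y side of the spindle; 140 mm in x, 150 mm in y, 15 mm above the bench.
- leaf_a: Steel comb leaf lying flat, three teeth at pitch 26 mm, 10 mm long. Plate 90 (y) x 64 (x) x 8 mm thick, 0.2 kg. Origin: underside, middle of the tooth-tip line; x points as the teeth do, z up; plate from x = -74 to -10 mm. Dark upright grip block centred at x = -42, y = 0: 14 mm in y (pinch across this), 26 mm in x, top at z = 46 mm. Starts on the ledge, tips at the crests.
- leaf_b: Steel comb leaf lying flat, four teeth at pitch 20 mm (y = +-10, +-30; 7 mm wide, tips 4.5), 10 mm long. Plate 90 (y) x 64 (x) x 8 mm thick, 0.2 kg. Origin: underside, middle of the tooth-tip line; x points as the teeth do, z up; plate from x = -74 to -10 mm. Dark upright grip block centred at x = -42, y = 0: 14 mm in y (pinch across this), 26 mm in x, top at z = 46 mm. Starts on the bench, right.
- leaf_c: Steel comb leaf lying flat, five teeth at pitch 14 mm, 10 mm long. Plate 90 (y) x 64 (x) x 8 mm thick, 0.2 kg. Origin: underside, middle of the tooth-tip line; x points as the teeth do, z up; plate from x = -74 to -10 mm. Dark upright grip block centred at x = -42, y = 0: 14 mm in y (pinch across this), 26 mm in x, top at z = 46 mm. Starts on the bench, right.
There are look-alikes about, which are no part of the job. What is shaped like the leaf_b but orange is not meant. Leave any blue look-alike of the leaf_a alone.

How it is judged:
At the end, for the whole second after the job is handed in: The four-tooth leaf lies flat on the ledge, tooth tips within 4.5 mm of fully home, square within 10 degrees, within 50 mm of the spindle's middle; the three-tooth leaf lies flat on the cork pad, tip middle at most 10 mm off its edge; both at rest. The five-tooth leaf shifted under 40 mm (x of leaf_b in the frame of stand between 0.007 and 0.016 m and y of leaf_b in the frame of stand between -0.05 and 0.05 m and z of leaf_b in the frame of stand between 0.042 and 0.05 m and angle between the x axis of leaf_b and the x axis of stand, either way round below 0.18 rad and angle between each of leaf_b, leaf_a's own z axis and vertical below 0.1 rad and x of leaf_a in the frame of stand between -0.09 and 0.08 m and y of leaf_a in the frame of stand between 0.12 and 0.3 m and z of leaf_a in the frame of stand between 0.01 and 0.021 m and linear speed of each of leaf_a, leaf_b below 0.02 m/s); the robot touches nothing.
It fails at once if the five-tooth leaf is moved by more than 40 mm (distance of leaf_c from where it was at the start of the episode above 0.04 m).
It also fails if it takes over 54 s, if anything falls off the work surface, if the arm or the gripper's body presses on something with over 40 N, if the wrist force passes 120 N, or if a joint passes its speed limit or range.

## Working session

There is one attempt and no reset: what is moved stays moved. The work goes in short steps, Python scripts to look and compute and a shell command to move; the robot and the scene stay as the last step left them, time stands still between calls to the robot, and variables do not carry over. Pictures are saved under pics/ and viewed, about 8 in all and at most 12, crops included, and the job is handed in when it is done.

```bash
mkdir -p pics; python3 - <<'E'
from rig import robot
import cv2
s=robot.sense();print({k:s[k] for k in("time","position","ee_rot","wrist_force","finger_gap")})
for n in("top","side"):
    f=robot.grab_frame(n);cv2.imwrite(f"pics/{n}0.png",f["color"][...,::-1])
    print(n,f["mtx"],f["D"],f["R"],f["t"])
E
```

```text
{'time': 0.0, 'position': array([ 0.17656072, -0.57306721,  0.40387305]), 'ee_rot': array([ 0.1052327 , -0.10527981,  0.69986423, -0.69859308]), 'wrist_force': array([ 0.16850613, -0.15435526, -0.61863286]), 'finger_gap': 0.08523389839046319}
top [[591.03234965   0.         323.74620904]
 [  0.         591.03234965 233.3851369 ]
 [  0.           0.           1.        ]] [-0.14251161  0.          0.          0.          0.        ] [[ 0.02245475 -0.99941612 -0.02575284]
 [-0.99722975 -0.02056364 -0.07148403]
 [ 0.07091271  0.02728665 -0.99710923]] [-0.0267196   0.51268113  1.10419193]
side [[515.2860258    0.         314.90034197]
 [  0.         515.2860258  247.43840279]
 [  0.           0.           1.        ]] [-0.11587313  0.          0.          0.          0.        ] [[-0.96224646 -0.27194945 -0.01119159]
 [-0.17623809  0.65386859 -0.73579617]
 [ 0.2074172  -0.70604487 -0.67711059]] [0.4576995  0.16627882 0.91002643]
```

View pics/top0.png

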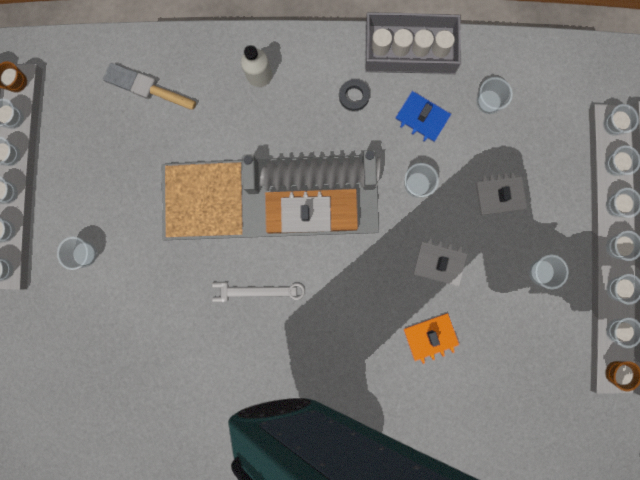

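View pics/side0.png

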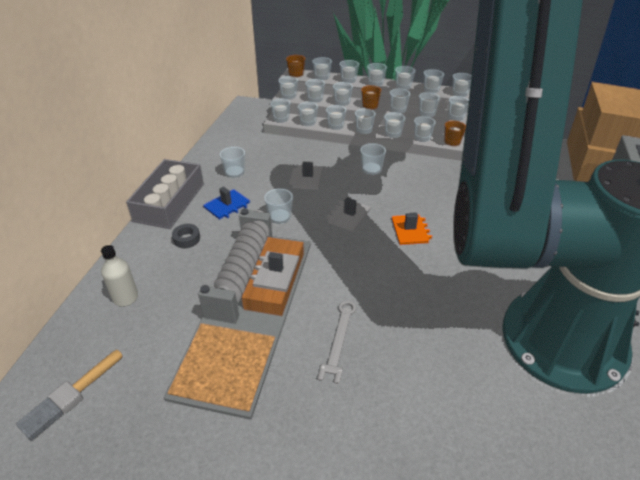

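The top view shows the stand at around (270,200), with the cork at (203,200) and leaf_a on the ledge at (305,212). Two grey leaves lie in shadow at (501,194) and (440,262). The blue leaf (424,115) and orange leaf (432,338) are decoys. Next I'll enlarge the two grey leaves and the ledge.

```bash
cat >h.py <<'E'
import cv2,numpy as np
from rig import robot
def px2w(f,uv,z):
    uv=np.array(uv,float).reshape(-1,1,2)
    n=cv2.undistortPoints(uv,f["mtx"],f["D"]).reshape(-1,2)
    R,t=np.array(f["R"]),np.array(f["t"]);c=-R.T@t
    d=np.c_[n,np.ones(len(n))]@R
    return c+d*((z-c[2])/d[:,2])[:,None]
def w2px(f,X):
    return cv2.projectPoints(np.array(X,float).reshape(-1,3),cv2.Rodrigues(np.array(f["R"]))[0],np.array(f["t"]),f["mtx"],np.array(f["D"]))[0].reshape(-1,2)
E
python3 - <<'E'
import cv2,numpy as np
im=cv2.imread("pics/top0.png")
a=im[160:300,400:540]; a=cv2.convertScaleAbs(a,alpha=1.8)
b=im[145:245,240:390]
a=cv2.resize(a,(420,420),interpolation=cv2.INTER_CUBIC)
a=cv2.resize(im[160:300,400:540],None,fx=4,fy=4,interpolation=cv2.INTER_CUBIC);a=cv2.convertScaleAbs(a,alpha=1.8)
cv2.imwrite("pics/c1.png",a)
cv2.imwrite("pics/c2.png",cv2.resize(im[140:250,155:395],(720,330),interpolation=cv2.INTER_CUBIC))
E
```

```text
(no output)
```

View pics/c1.png

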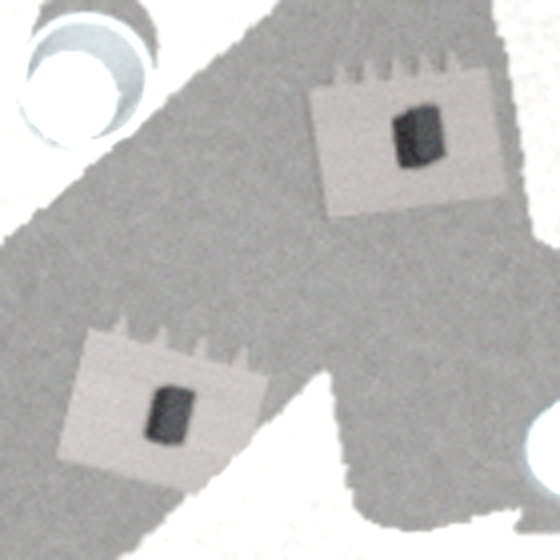

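View pics/c2.png

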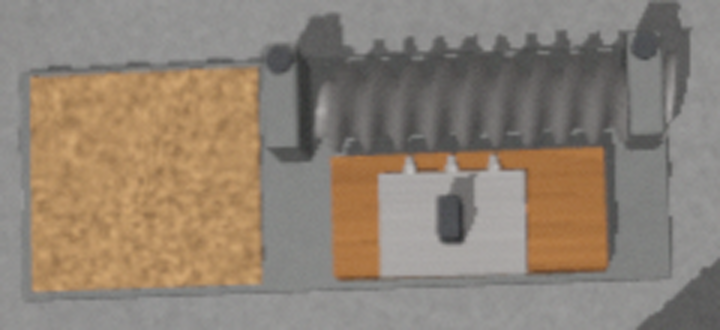

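Upper-right leaf (501,194) has five teeth, so it is leaf_c. Lower-left leaf (440,262) has four: tips in the crop at (122,318), (163,328), (205,340) and (246,348), so it is leaf_b, the one I want. The ledge leaf has three teeth, so it is leaf_a.

```bash
cat >>h.py <<'E'
def fit(model,world):
    m,w=np.array(model,float),np.array(world)[:,:2]
    mc,wc=m.mean(0),w.mean(0);a,b=m-mc,w-wc
    th=np.arctan2((a[:,0]*b[:,1]-a[:,1]*b[:,0]).sum(),(a*b).sum())
    R=np.array([[np.cos(th),-np.sin(th)],[np.sin(th),np.cos(th)]])
    o=wc-R@mc; r=np.linalg.norm(m@R.T+o-w,axis=1)
    return o,th,r
E
python3 - <<'E'
from h import *
np.set_printoptions(precision=4,suppress=True)
f=robot.grab_frame("top")
c1=lambda L:[(400+x/4,160+y/4) for x,y in L]
c2=lambda L:[(155+x/3,140+y/3) for x,y in L]
print("b",*fit([(-.01,.045),(-.01,-.045),(-.074,.045),(0,.03),(0,.01),(0,-.01),(0,-.03)],
 px2w(f,c1([(92,328),(268,375),(58,460),(122,318),(163,328),(205,340),(246,348)]),.008)))
print("c",*fit([(-.01,.045),(-.01,-.045),(-.074,.045),(-.074,-.045)],px2w(f,c1([(311,90),(490,68),(328,217),(506,190)]),.008)))
print("a",*fit([(-.01,.045),(-.01,-.045),(-.074,.045),(-.074,-.045),(0,.026),(0,0),(0,-.026)],
 px2w(f,c2([(378,173),(526,170),(379,275),(527,273),(409,156),(450,155),(493,155)]),.054)))
o,th,r=fit([(0,.085),(0,-.085),(-.075,-.085),(-.075,.085)],px2w(f,c2([(331,157),(604,148),(606,271),(333,277)]),.046));print("stand",o,th,r)
print("cork",*fit([(.07,.075),(.07,-.075),(-.07,-.075),(-.07,.075)],px2w(f,c2([(30,77),(258,68),(262,285),(30,292)]),.015)))
s=robot.sense();from scipy.spatial.transform import Rotation as Ro
q=s["ee_rot"];print(s["time"],Ro.from_quat(np.r_[q[1:],q[0]]).as_matrix())
E
```

```text
b [ 0.4999 -0.2502] -0.227811436911714 [0.0018 0.0012 0.0005 0.001  0.0007 0.001  0.0005]
c [ 0.6365 -0.3534] 0.14908365546815652 [0.0016 0.0016 0.0005 0.0026]
a [0.5872 0.0191] 0.03808906421517545 [0.0004 0.001  0.0007 0.0006 0.0001 0.0007 0.0005]
stand [0.5898 0.0098] 0.045963494591140436 [0.0002 0.0009 0.001  0.0003]
cork [0.5734 0.2195] 0.050078002040075946 [0.0004 0.0004 0.0008 0.0009]
0.15 [[-0.9557 -0.0002  0.2944]
 [-0.2944  0.0015 -0.9557]
 [-0.0002 -1.     -0.0015]]
```

Fits are good to 1–2 mm and the stand geometry is consistent. Moving above leaf_a's grip block now. I'll also rectify the spindle to get the groove phase from the same frame.

```bash
r="0.06,-0.526,0,-0.456,0,0.261,0"; python3 -m handwheel '[0.06,-0.526,0,-0.456,0,0.261,0,0.06,-0.526,0,-0.456,0,0.261,0,0.06,-0.526,0,-0.456,0,0.261,0,0.06,-0.526,0,-0.456,0,0.261,0,0.06,-0.526,0,-0.456,0,0.261,0,0.06,-0.526,0,-0.456,0,0.261,0,0.06,-0.526,0,-0.456,0,0.261,0,0.06,-0.526,0,-0.456,0,0.261,0,0.06,-0.526,0,-0.456,0,0.261,0,0.06,-0.526,0,-0.456,0,0.261,0,0.06,-0.526,0,-0.456,0,0.261,0,0.06,-0.526,0,-0.456,0,0.261,0,0.06,-0.526,0,-0.456,0,0.261,0,0.06,-0.526,0,-0.456,0,0.261,0,0.06,-0.526,0,-0.456,0,0.261,0,0.06,-0.526,0,-0.456,0,0.261,0,0.06,-0.526,0,-0.456,0,0.261,0,0.06,-0.526,0,-0.456,0,0.261,0]' 60
cat >>h.py <<'E'
from scipy.spatial.transform import Rotation as Ro
def plan(xyz,yaw):
    "shift/turn in tool axes from here to TCP xyz, tool down, jaw axis z at world yaw"
    s=robot.sense();q=s["ee_rot"];A=Ro.from_quat(np.r_[q[1:],q[0]])
    z=np.array([np.cos(yaw),np.sin(yaw),0]);y=np.array([0,0,-1.]);B=Ro.from_matrix(np.c_[np.cross(y,z),y,z])
    print("t",s["time"],"tcp",s["position"].round(4),"shift",A.inv().apply(np.array(xyz)-s["position"]).round(4),"turn",(A.inv()*B).as_rotvec().round(4),"F",s["wrist_force"].round(1),"gap",round(s["finger_gap"],4))
E
python3 - <<'E'
from h import *
plan((.5452,.0175,.233),-np.pi/2+.038)
f=robot.grab_frame("top")
im0=cv2.imread("pics/top0.png")
# rectify plane z=.05 in stand frame: cols = -y (95..-95), rows = x (40..-20)
ys=np.arange(.095,-.095,-.00025);xs=np.arange(.04,-.02,-.00025)
Y,X=np.meshgrid(ys,xs);c,s=np.cos(.046),np.sin(.046)
P=np.stack([.5898+c*X-s*Y,.0098+s*X+c*Y,0*X+.05],-1)
uv=w2px(f,P).reshape(*X.shape,2).astype(np.float32)
cv2.imwrite("pics/rect.png",cv2.remap(im0,uv[...,0],uv[...,1],cv2.INTER_CUBIC))
E
```

```text
time: 1.95
position: [0.5443, 0.0163, 0.4047]
ee_rot: [0.012, -0.013, 0.707, -0.707]
wrist_force: [-0.6, 0.0, 0.2]
finger_gap: 0.0599
t 1.95 tcp [0.5443 0.0163 0.4047] shift [-0.0011  0.1717 -0.001 ] turn [ 0.0012 -0.002   0.001 ] F [-0.6  0.   0.2] gap 0.0599
```

View pics/rect.png

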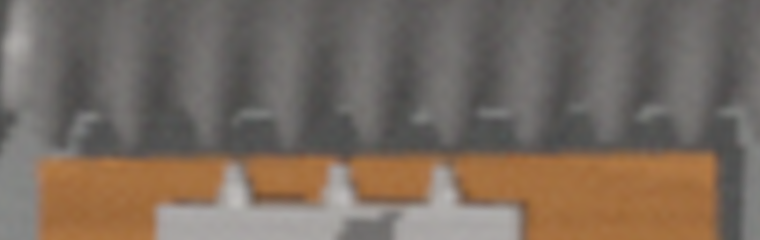

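In the rectified view (4 px/mm) the near-side crests are at columns 128, 208, 288, 370, 448, 530, 610 and 690. That is a 20 mm pitch, with a crest at stand y ≈ +2.7 mm. Descending onto leaf_a and gripping.

```bash
python3 -m handwheel '[0.06,-0.001,0.05,-0.001,0,0,0,0.06,-0.001,0.1,-0.001,0,0,0,0.06,-0.001,0.14,-0.001,0,0,0,0.06,-0.001,0.16,-0.001,0,0,0,0.06,-0.001,0.172,-0.001,0,0,0,0.06,-0.001,0.172,-0.001,0,0,0,0,-0.001,0.172,-0.001,0,0,0,0,-0.001,0.172,-0.001,0,0,0,0,-0.001,0.172,-0.001,0,0,0,0,-0.001,0.172,-0.001,0,0,0,0,-0.001,0.172,-0.001,0,0,0,0,-0.001,0.172,-0.001,0,0,0]' 60
python3 -m handwheel '[0,0,-0.03,0,0,0,0,0,0,-0.06,0,0,0,0,0,0,-0.1,0,0,0,0,0,0,-0.1,0,0,0,0]'
python3 - <<'E'
from h import *
f=robot.grab_frame("side");cv2.imwrite("pics/s1.png",f["color"][130:430,130:430,::-1].repeat(2,0).repeat(2,1))
# goal: block over cork centre, yaw .05
plan((.5734-.036,.2195-.002,.333),-np.pi/2+.048)
E
```

```text
time: 3.2
position: [0.546, 0.0175, 0.2342]
ee_rot: [0.014, -0.012, 0.707, -0.707]
wrist_force: [-2.2, -0.6, 6.1]
finger_gap: 0.013
time: 3.6
position: [0.5478, 0.0173, 0.3397]
ee_rot: [-0.017, 0.009, -0.707, 0.707]
wrist_force: [1.4, 0.2, -1.5]
finger_gap: 0.0132
t 3.65 tcp [0.5469 0.0174 0.3372] shift [ 0.0022  0.0042 -0.2003] turn [-0.0002 -0.0116 -0.0087] F [-0.1  0.1 -1.7] gap 0.013
```

View pics/s1.png

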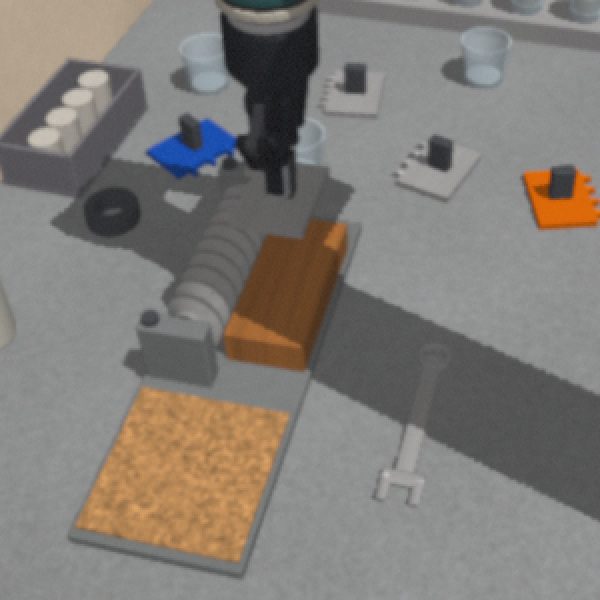

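The side view shows leaf_a held clear above the ledge, cork pad free. Moving it over the pad.

```bash
python3 -m handwheel '[0,-0.024,0,-0.05,0,-0.0116,0,0,-0.024,0,-0.1,0,-0.0116,0,0,-0.024,0,-0.14,0,-0.0116,0,0,-0.024,0,-0.18,0,-0.0116,0,0,-0.024,0,-0.2,0,-0.0116,0,0,-0.024,0.04,-0.2,0,-0.0116,-0.008,0,-0.024,0.08,-0.2,0,-0.0116,-0.008,0,-0.024,0.1,-0.2,0,-0.0116,-0.008,0,-0.024,0.11,-0.2,0,-0.0116,-0.008,0,-0.024,0.11,-0.2,0,-0.0116,-0.008]'
python3 -c "
from h import *
plan((.5634,.219,.203),-np.pi/2+.048)"
```

```text
time: 4.65
position: [0.5635, 0.2179, 0.2253]
ee_rot: [-0.016, 0.018, -0.706, 0.707]
wrist_force: [-0.4, 0.2, -1.0]
finger_gap: 0.0133
t 4.65 tcp [0.5635 0.2179 0.2253] shift [-0.      0.0223 -0.0012] turn [-0.0011 -0.      0.0035] F [-0.4  0.2 -1. ] gap 0.0133
```

```bash
python3 -m handwheel '[0,0,0.01,-0.001,0,0,0.003,0,0,0.016,-0.001,0,0,0.003,0,0,0.02,-0.001,0,0,0.003,0,0,0.022,-0.001,0,0,0.003,0,0,0.022,-0.001,0,0,0.003]'
python3 -m handwheel '[0.05,0,0,0,0,0,0,0.05,0,0,0,0,0,0,0.05,0,0,0,0,0,0,0.05,0,0,0,0,0,0,0.05,0,0,0,0,0,0,0.05,0,-0.04,0,0,0,0,0.05,0,-0.09,0,0,0,0,0.05,0,-0.14,0,0,0,0,0.05,0,-0.17,0,0,0,0,0.05,0,-0.17,0,0,0,0]'
python3 - <<'E'
from h import *
b=np.array([.4999,-.2502]);y=-.228
p=b-.042*np.array([np.cos(y),np.sin(y)]);print(p)
plan((*p,.33),-np.pi/2+y)
E
```

```text
time: 5.15
position: [0.5635, 0.2189, 0.2035]
ee_rot: [-0.017, 0.017, -0.707, 0.707]
wrist_force: [-0.1, 0.4, -1.5]
finger_gap: 0.0131
time: 6.15
position: [0.5652, 0.2195, 0.3792]
ee_rot: [0.021, -0.013, 0.707, -0.706]
wrist_force: [-0.4, -0.0, -0.1]
finger_gap: 0.0504
[ 0.45898694 -0.24070675]
t 6.15 tcp [0.5652 0.2195 0.3792] shift [0.1287 0.0473 0.4547] turn [ 0.0026  0.2759 -0.0099] F [-0.4 -0.  -0.1] gap 0.0504
```

```bash
python3 -m handwheel '[0.05,0.129,0.047,0.455,0,0.276,-0.01,0.05,0.129,0.047,0.455,0,0.276,-0.01,0.05,0.129,0.047,0.455,0,0.276,-0.01,0.05,0.129,0.047,0.455,0,0.276,-0.01,0.05,0.129,0.047,0.455,0,0.276,-0.01,0.05,0.129,0.047,0.455,0,0.276,-0.01,0.05,0.129,0.047,0.455,0,0.276,-0.01,0.05,0.129,0.047,0.455,0,0.276,-0.01,0.05,0.129,0.047,0.455,0,0.276,-0.01,0.05,0.129,0.047,0.455,0,0.276,-0.01,0.05,0.129,0.047,0.455,0,0.276,-0.01,0.05,0.129,0.047,0.455,0,0.276,-0.01,0.05,0.129,0.047,0.455,0,0.276,-0.01]'
python3 - <<'E'
from h import *
plan((.459,-.2407,.187),-np.pi/2-.228)
f=robot.grab_frame("side");cv2.imwrite("pics/s2.png",f["color"][130:430,150:450,::-1].repeat(2,0).repeat(2,1))
E
```

```text
time: 7.45
position: [0.4586, -0.2399, 0.3298]
ee_rot: [-0.081, 0.08, 0.704, -0.701]
wrist_force: [-0.7, 0.0, -0.1]
finger_gap: 0.0499
t 7.45 tcp [ 0.4586 -0.2399  0.3298] shift [-0.0008  0.1428  0.0012] turn [0.0035 0.0006 0.0016] F [-0.7  0.  -0.1] gap 0.0499
```

View pics/s2.png

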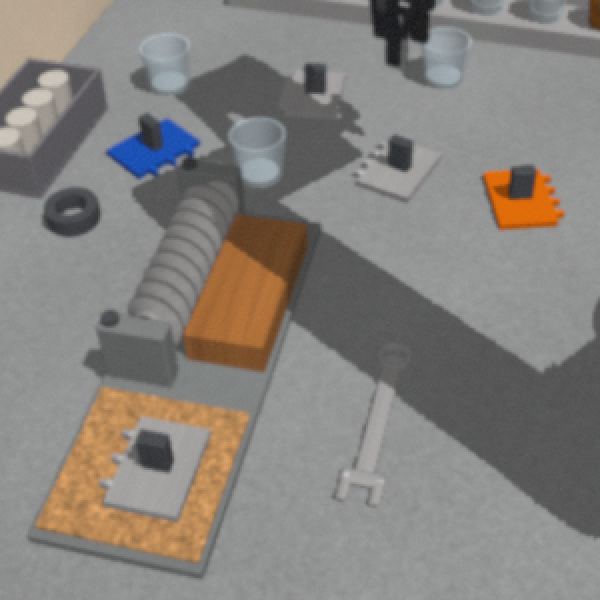

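Leaf_a lies flat and well inside the cork pad (plate about (100–208, 415–515) in the crop), and the gripper is above leaf_b (400,155). Next: descend, grip and lift.

```bash
python3 -m handwheel '[0.05,-0.001,0.05,0.001,0,0,0,0.05,-0.001,0.1,0.001,0,0,0,0.05,-0.001,0.13,0.001,0,0,0,0.05,-0.001,0.142,0.001,0,0,0,0.05,-0.001,0.142,0.001,0,0,0,0,-0.001,0.142,0.001,0,0,0,0,-0.001,0.142,0.001,0,0,0,0,-0.001,0.142,0.001,0,0,0,0,-0.001,0.142,0.001,0,0,0,0,-0.001,0.142,0.001,0,0,0]' 60
python3 -m handwheel '[0,0,-0.05,0,0,0,0,0,0,-0.1,0,0,0,0,0,0,-0.14,0,0,0,0,0,0,-0.14,0,0,0,0]'
python3 - <<'E'
from h import *
# pre-mesh: leaf origin at stand (-.012,.0027), block 42 mm behind
c,s=np.cos(.046),np.sin(.046)
x,y=-.012-.042,.0027
plan((.5898+c*x-s*y,.0098+s*x+c*y,.29),-np.pi/2+.046)
E
```

```text
time: 8.5
position: [0.4603, -0.2409, 0.1899]
ee_rot: [-0.079, 0.081, 0.703, -0.702]
wrist_force: [0.3, 0.7, 6.2]
finger_gap: 0.0132
time: 8.9
position: [0.4618, -0.2425, 0.3365]
ee_rot: [0.075, -0.085, -0.701, 0.704]
wrist_force: [1.4, -1.5, -2.0]
finger_gap: 0.013
t 8.9 tcp [ 0.4618 -0.2425  0.3365] shift [-0.0146  0.046  -0.2628] turn [-0.0047 -0.2728 -0.0137] F [ 1.4 -1.5 -2. ] gap 0.013
```

```bash
python3 -m handwheel '[0,-0.0146,0,-0.263,-0.005,-0.273,-0.0137,0,-0.0146,0,-0.263,-0.005,-0.273,-0.0137,0,-0.0146,0,-0.263,-0.005,-0.273,-0.0137,0,-0.0146,0,-0.263,-0.005,-0.273,-0.0137,0,-0.0146,0,-0.263,-0.005,-0.273,-0.0137,0,-0.0146,0,-0.263,-0.005,-0.273,-0.0137,0,-0.0146,0.02,-0.263,-0.005,-0.273,-0.0137,0,-0.0146,0.046,-0.263,-0.005,-0.273,-0.0137,0,-0.0146,0.046,-0.263,-0.005,-0.273,-0.0137,0,-0.0146,0.046,-0.263,-0.005,-0.273,-0.0137]'
python3 - <<'E'
from h import *
c,s=np.cos(.046),np.sin(.046)
x,y=-.012-.042,.0027
plan((.5898+c*x-s*y,.0098+s*x+c*y,.238),-np.pi/2+.046)
f=robot.grab_frame("top")
cv2.imwrite("pics/t2.png",cv2.resize(f["color"][130:250,240:390,::-1],(750,600),interpolation=cv2.INTER_CUBIC))
E
```

```text
time: 9.9
position: [0.5352, 0.0099, 0.2896]
ee_rot: [0.015, -0.017, 0.707, -0.707]
wrist_force: [1.8, -0.7, -2.3]
finger_gap: 0.0132
t 9.9 tcp [0.5352 0.0099 0.2896] shift [-0.0007  0.0516 -0.0001] turn [ 0.0005 -0.0002  0.0022] F [ 1.8 -0.7 -2.3] gap 0.0132
```

View pics/t2.png

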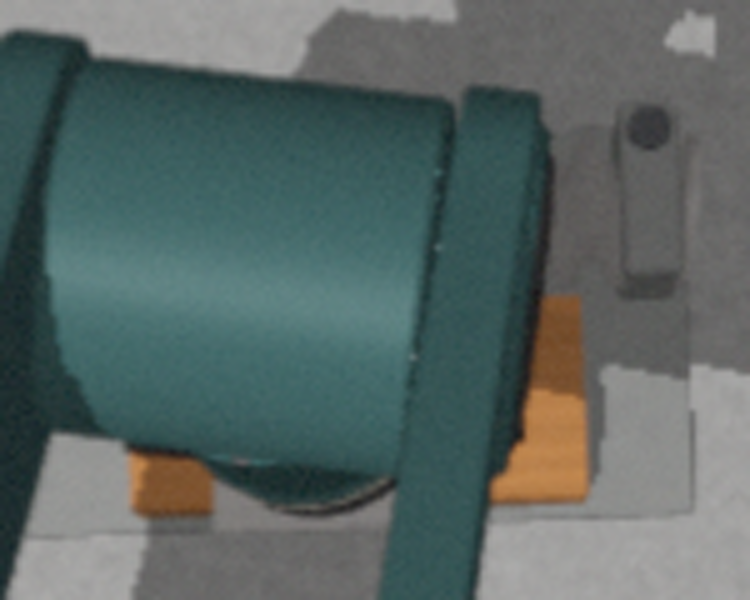

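The arm hides the leaf from the top camera, so I'll use force and the side view. Lowering onto the ledge.

```bash
python3 -m handwheel '[0,-0.0007,0.03,0,0,0,0.002,0,-0.0007,0.045,0,0,0,0.002,0,-0.0007,0.05,0,0,0,0.002,0,-0.0007,0.052,0,0,0,0.002,0,-0.0007,0.053,0,0,0,0.002,0,-0.0007,0.053,0,0,0,0.002]'
python3 - <<'E'
from h import *
c,s=np.cos(.046),np.sin(.046)
x,y=.012-.042,.0027
plan((.5898+c*x-s*y,.0098+s*x+c*y,.236),-np.pi/2+.046)
f=robot.grab_frame("side")
cv2.imwrite("pics/s3.png",cv2.resize(f["color"][220:330,200:320,::-1],(654,600),interpolation=cv2.INTER_CUBIC))
E
```

```text
time: 10.55
position: [0.537, 0.0097, 0.2383]
ee_rot: [0.017, -0.015, 0.707, -0.707]
wrist_force: [0.0, -0.7, -1.9]
finger_gap: 0.0129
t 10.55 tcp [0.537  0.0097 0.2383] shift [-0.0227  0.0024 -0.0004] turn [-0.0001 -0.0004 -0.0038] F [ 0.  -0.7 -1.9] gap 0.0129
```

View pics/s3.png

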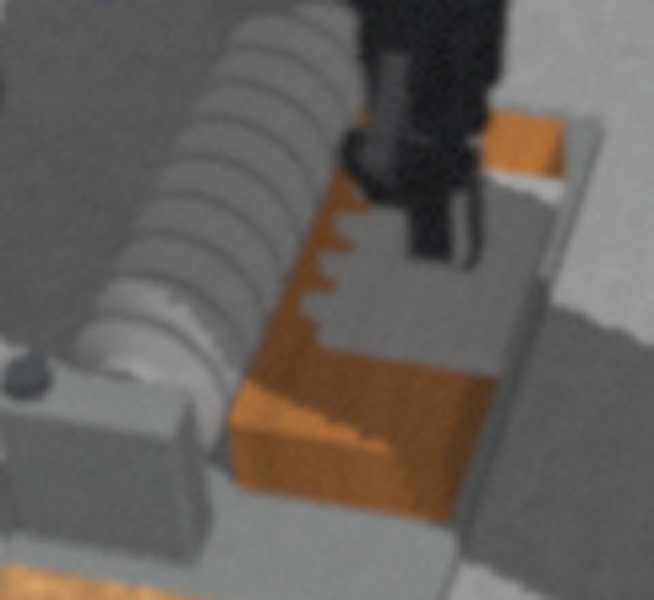

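The side crop shows leaf_b level just above the ledge, with tooth tips at (302,297), (320,265) and (335,238). Checking those tips in stand coordinates.

```bash
python3 - <<'E'
from h import *
f=robot.grab_frame("side")
P=px2w(f,[(200+x/5.45,220+y/5.45) for x,y in [(303,297),(320,265),(334,236)]],.054)[:,:2]-[.5898,.0098]
c,s=np.cos(.046),np.sin(.046);print(P@np.array([[c,-s],[s,c]])*1000)
# predicted crest points, view from side: near-side crest y=2.7+20k at theta sweep
for hand in(1,-1):
  im=cv2.resize(f["color"][220:330,200:320,::-1],(654,600),interpolation=cv2.INTER_CUBIC)
  for k in range(-4,5):
    t=np.linspace(0,2.2,30); x=.03-.028*np.cos(t);z=.05+.028*np.sin(t);y=.0027+.02*k+hand*.02*t/(2*np.pi)
    uv=(w2px(f,np.c_[.5898+c*x-s*y,.0098+s*x+c*y,z])-[200,220])*5.45
    cv2.polylines(im,[uv.astype(np.int32)],False,(0,255,255),1)
  if hand==1:a=im
cv2.imwrite("pics/ov.png",np.hstack([a[:450,60:420],im[:450,60:420]]))
E
```

```text
[[ -9.08037248  30.91198807]
 [-10.06372337  14.72511453]
 [-10.48652807  -0.15970006]]
```

View pics/ov.png

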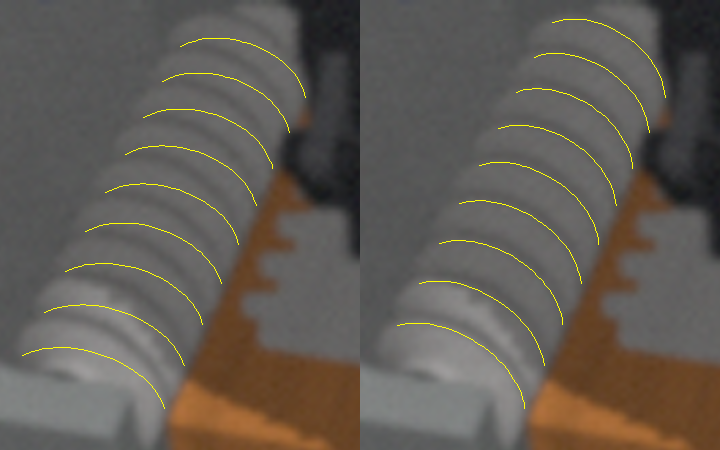

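The first two tips average stand y = 22.8 mm against 22.7 expected. My reading of the partly hidden third is poor. The overlaid crest curves agree with the thread, so I'll feed in gently and watch the force.

```bash
python3 -m handwheel '[0,-0.002,0.0015,0,0,0,-0.003,0,-0.005,0.0015,0,0,0,-0.003,0,-0.008,0.0015,0,0,0,-0.003,0,-0.011,0.0015,0,0,0,-0.003,0,-0.014,0.0015,0,0,0,-0.003,0,-0.016,0.0015,0,0,0,-0.003,0,-0.016,0.0015,0,0,0,-0.003]'
python3 -c "
from h import *
c,s=np.cos(.046),np.sin(.046)
x,y=.012-.042,.0027
plan((.5898+c*x-s*y,.0098+s*x+c*y,.236),-np.pi/2+.046)"
```

```text
time: 11.35
position: [0.5532, 0.0105, 0.2367]
ee_rot: [-0.016, 0.016, -0.707, 0.707]
wrist_force: [0.2, 1.5, -2.3]
finger_gap: 0.0133
t 11.35 tcp [0.5532 0.0105 0.2367] shift [-0.0065  0.0007 -0.0003] turn [-0.0001 -0.0003 -0.0007] F [ 0.2  1.5 -2.3] gap 0.0133
```

No contact force, so the tips are entering the grooves. Continuing.

```bash
python3 -m handwheel '[0,-0.002,0,0,0,0,0,0,-0.004,0,0,0,0,0,0,-0.005,0,0,0,0,0,0,-0.006,0,0,0,0,0,0,-0.007,0,0,0,0,0,0,-0.007,0,0,0,0,0]'
python3 -c "
from h import *
c,s=np.cos(.046),np.sin(.046)
x,y=.012-.042,.0027
plan((.5898+c*x-s*y,.0098+s*x+c*y,.236),-np.pi/2+.046)"
```

```text
time: 11.95
position: [0.5604, 0.0108, 0.2367]
ee_rot: [-0.016, 0.016, -0.707, 0.707]
wrist_force: [0.4, -0.8, -2.8]
finger_gap: 0.0132
t 11.95 tcp [0.5604 0.0108 0.2367] shift [ 0.0007  0.0007 -0.0003] turn [-0.0001 -0.0003 -0.0009] F [ 0.4 -0.8 -2.8] gap 0.0132
```

```bash
python3 -m handwheel '[0,-0.001,0,0,0,0,0,0,-0.002,0,0,0,0,0,0,-0.003,0,0,0,0,0,0,-0.003,0,0,0,0,0]'
python3 - <<'E'
from h import *
plan((.56,.011,.236),-np.pi/2+.046)
f=robot.grab_frame("side")
cv2.imwrite("pics/s4.png",cv2.resize(f["color"][220:330,200:320,::-1],(654,600),interpolation=cv2.INTER_CUBIC))
E
```

```text
time: 12.35
position: [0.5618, 0.0109, 0.2364]
ee_rot: [-0.015, 0.018, -0.707, 0.707]
wrist_force: [-6.3, -1.9, 1.7]
finger_gap: 0.0128
t 12.35 tcp [0.5618 0.0109 0.2364] shift [ 0.0018  0.0004 -0.0002] turn [-0.0001  0.0002  0.0036] F [-6.3 -1.9  1.7] gap 0.0128
```

View pics/s4.png

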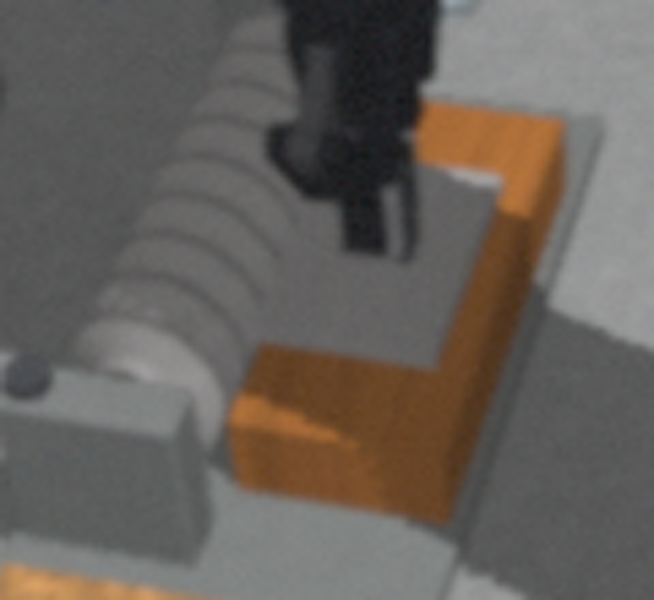

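The front edge has reached the crests: the advance stopped at 6.3 N, with the plate touching the spindle and no tooth gap visible at (265,330). Releasing, rising and backing off to look.

```bash
python3 -m handwheel '[0,-0.0005,0.001,0,0,0,0,0,-0.0005,0.001,0,0,0,0,0.04,0,0.001,0,0,0,0,0.04,0,0.001,0,0,0,0,0.04,0,0.001,0,0,0,0,0.04,0,0.001,0,0,0,0,0.04,0,-0.03,0,0,0,0,0.04,0,-0.08,0,0,0,0,0.04,0,-0.13,0,0,0,0,0.04,0.05,-0.15,0.05,0,0,0,0.04,0.1,-0.15,0.1,0,0,0,0.04,0.1,-0.15,0.15,0,0,0,0.04,0.1,-0.15,0.2,0,0,0,0.04,0.1,-0.15,0.25,0,0,0,0.04,0.1,-0.15,0.3,0,0,0,0.04,0.1,-0.15,0.3,0,0,0]'
python3 - <<'E'
from h import *
f=robot.grab_frame("top")
im=f["color"][...,::-1]
cv2.imwrite("pics/t3.png",cv2.resize(im[140:250,155:395],(720,330),interpolation=cv2.INTER_CUBIC))
E
```

```text
time: 14.0
position: [0.476, -0.2967, 0.3871]
ee_rot: [-0.015, 0.017, -0.706, 0.708]
wrist_force: [1.4, 0.4, -0.4]
finger_gap: 0.0399
```

View pics/t3.png

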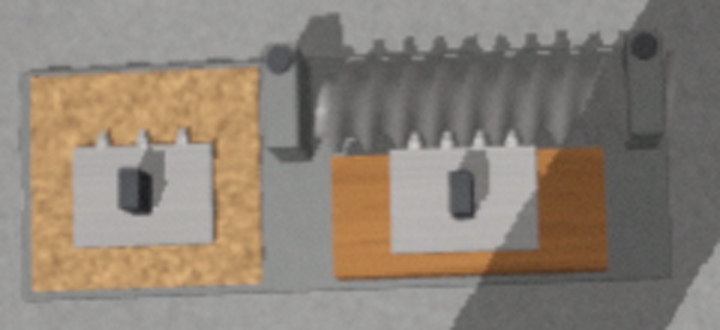

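Leaf_a lies on the cork. Leaf_b lies on the ledge with its teeth in the grooves, tips at (413,134) to (512,131). Measuring both numerically in the stand frame.

```bash
python3 - <<'E'
from h import *
f=robot.grab_frame("top");c,s=np.cos(.046),np.sin(.046)
c2=lambda L:[(155+x/3,140+y/3) for x,y in L]
def show(n,o,th,r):
    d=o-[.5898,.0098];print(n,"stand mm",(np.array([c*d[0]+s*d[1],-s*d[0]+c*d[1]])*1000).round(1),"yaw rel",round(th-.046,3),"resid mm",(r*1000).round(1))
show("b",*fit([(-.01,.045),(-.01,-.045),(-.074,.045),(-.074,-.045),(0,.03),(0,.01),(0,-.01),(0,-.03)],px2w(f,c2([(391,152),(535,147),(391,252),(538,247),(413,134),(446,131),(479,132),(512,131)]),.054)))
show("a",*fit([(-.01,.045),(-.01,-.045),(-.074,.045),(-.074,-.045)],px2w(f,c2([(73,149),(212,144),(75,247),(213,243)]),.023)))
s=robot.sense();print(s["time"],s["wrist_force"])
E
```

```text
b stand mm [12.1  2.2] yaw rel 0.001 resid mm [1.4 0.8 0.9 1.4 0.7 0.9 0.5 0.8]
a stand mm [ 24.  209.3] yaw rel 0.005 resid mm [0.6 0.4 0.5 0.1]
14.1 [ 0.53631498  0.87530558 -0.67230649]
```

Leaf_b is at x = 12.1 mm (home 12) and square, and leaf_a is inside the pad. Handing in.

```bash
python3 -c "
from rig import robot
print(robot.finish_job(),robot.sense()['time'])"
```

```text
the job is handed in; nothing more can be done
the job is handed in; nothing more can be done
```

The job is handed in. The three-tooth leaf is on the cork pad and the four-tooth leaf is meshed home on the ledge, released. The last clock reading before hand-in was 14.1 s of the 54 s allowed. No verdict was reported.

- **Three-tooth leaf (leaf_a):** the last top picture puts its tip middle at stand (24.0, 209.3) mm, well inside the pad, and the picture shows it flat.
- **Four-tooth leaf (leaf_b):** I pushed it in until the front edge stopped on the crests at about 6 N. The last fit puts its tips at stand x = 12.1 mm (fully home is 12) and y = 2.2 mm. It is square to 0.001 rad, with fit residuals up to 1.4 mm.
- **Five-tooth leaf (leaf_c) and decoys:** the arm was not sent near the five-tooth leaf or the blue and orange look-alikes. I did not measure them again at the end.
- **Gripper:** it was clear, with only sensor-noise force.

One check disagreed. Before meshing, my side-view reading of the tooth tips gave a spacing of about 16 mm instead of 20, with the third tip partly hidden. The average of the two clearer tips matched the expected position, and the later force-free entry and top-view fit agreed with it.

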